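Finish the pyramid of sprinkle jars

ROBOT

A 7-joint arm with a two-finger parallel gripper is mounted at the origin on the work surface. World frame = base frame: x ahead of the robot, y to its left, z up, the work surface at z = 0. Lengths are in m, angles in rad, forces in N, time in s.
With the tool pointing down it reaches from about 0.4 to 0.875 m from the base axis. Payload 19.3 kg.
Tool frame: the origin (TCP) lies at the very end of the fingers, on their centre line; the grasp point (between the pads) lies bot.grasp_offset behind it (bot.grasp_offset is the distance from the TCP to the grasp point, in m); z points along the fingers, y is the direction in which the jaws open and shut (so a half turn about z gives the same grasp; the last joint's range is limited). The gripper opens to 85 mm and grips with 20 to 120 N. Pads are 22 mm wide; open, the fingers measure 114 mm over their backs; the gripper's body (76 mm by 85 mm) begins 54 mm behind the grasp point. The pads swing forward as they close: fully open they stand 13 mm farther back than shut.
Start: joints at [-1.243, 0.521, -0.036, 1.599, 0.021, 1.021, -0.113], TCP at [0.242, 0.576, 0.231] pointing down, gripper open.
Joint ranges: [-2.91, 2.91], [-0.3, 2.13], [-1.5, 1.42], [0.17, 2.43], [-1.26, 4.41], [0.16, 1.93], [-2.52, 2.52]. Speed limits (rad/s): [1.89, 1.89, 2.39, 2.39, 3.01, 3.01, 3.01].

INTERFACE

Orientations are given as [roll, pitch, yaw] about the fixed x, y, z axes, in that order (R = Rz(yaw) Ry(pitch) Rx(roll)).
In Python, from workcell import bot gives the robot as it stands. The module is installed in compiled form; this text tells all that it offers.
- The arm moves only by the shell command python3 -m handwheel 'ROWS' [OPENING] [FORCE]. ROWS is JSON, a list of rows, each a list of 6 numbers: the shift along the tool's x, y, z as a fraction of full scale, then the turn, a rotation vector about the tool's x, y, z as a fraction of full scale. In form: [[x, y, z, rx, ry, rz], ...]. A call has 1 to 8 rows; each row shifts and turns the commanded pose from where the row before left it, along the tool's axes as they then stand; what a row does not reach is not made up. Full scale, the value 1, is 0.025 m for a shift and 360 degrees for a turn. A row lasts 1/8 s, in which the tool goes at most 62.5 mm and 10.7 degrees, less where a joint would pass 70% of its speed; a pose out of reach is approached as far as the arm can. A call with a number of a shift or a turn outside -1 to 1 is refused whole. A call with a gripper value outside its range is refused whole. OPENING is the closure, from -1 (fully open) to 1 (shut), set as the call begins (- or left out, the last holds). The fingers move at their own pace and stop on an object; FORCE is the grip in N (left out, the last holds). Time passes only in rows, so rows that do not move let the fingers close. It gives the time, the measured TCP pose, the force and the opening at its end, in the units of the state.
- bot.observe(): the state, without advancing time (a new reading comes with each control period).
- bot.grab_frame(name): name is "scene" or "top" or "wrist"; returns a dict with "pixels" (480x640x3 uint8, blue, green, red), "vertical_fov" (degrees; the focal length in pixels is half the picture's height over the tangent of half this angle, whatever the lens; pixels are square), "cx", "cy" (the principal point, pixels), "R" (3x3) and "t" (3): a world point X has camera coordinates R X + t. Camera axes: x right, y down, z forward; pixel columns grow to the right and rows downward; lengths in m; the calibration is good to about 2 mm. A picture is of the moment at which its call begins. There is no depth.
- bot.job_done(): hands the job in, once; it reports no verdict.
Trained networks look in a picture, given as the dict that the camera call returned (one of the last four; its "shot" number tells which), for a name from the list of things; names that differ only in an ending like _2 or _b are one class to them, and where a whole thing is asked for, a point or a joint stands for the part that bears it (a point fixed in the world has none). Each returns a list of dicts, best first, with "score" (0 to 1); they miss things now and then, are a little off and sometimes report something else, mostly with a low value. They report only what shows in the picture. A call takes as long as a camera call. They do not tell look-alikes from the thing itself.
- bot.trace(picture, thing): "region" (480x640 bool, what is visible of it) and "point" ([column, row] in pixels, amid what is visible of it).
The state is a dict: "clock": time; "qpos": joint angles; "qd": joint speeds; "joint_efforts": joint torques, N m; "position": TCP position; "tool_rot": TCP orientation; "force": force on the tool from outside, world axes, zero at the start; "moment": the same for the moment, N m; "grip_width": finger opening in m.
Only numpy, scipy, OpenCV 4.12 (cv2) and the standard library are available. Lean on these libraries where they do the work, as an engineer would, in place of code of your own. Each camera call takes 0.05 s, during which the arm holds its last target.

TASK

Finish the pyramid of sprinkle jars lying on the wooden rack: lay the red-lidded jar squarely into the empty hollow of the second layer, then saddle the blue-lidded jar on top between the two second-layer jars, lying the same way as the rest. Set both down gently instead of dropping them, and leave the jars already stacked and the other kitchen things where they are.

Things in the scene. Friction and masses are not known exactly. Their poses are not given: they have to be found in the camera images.
- red_jar: Loose on the table at the start: the RED-lidded, yellow sprinkle jar lying on its side: cylinder 130 mm long, 64 mm diameter at the lid and foot ends (62 mm in the middle, where it is gripped), about 0.3 kg. Origin: middle of its length, on the cylinder's axis; x runs along the axis, from the lid end (-x) to the foot; y and z turn as it rolls.
- blue_jar: Loose on the table at the start: the BLUE-lidded, amber sprinkle jar lying on its side: cylinder 130 mm long, 64 mm diameter at the lid and foot ends (62 mm in the middle, where it is gripped), about 0.3 kg. Origin: middle of its length, on the cylinder's axis; x runs along the axis, from the lid end (-x) to the foot; y and z turn as it rolls.
- second: White-lidded pink jar (same size) already lying in one of the two hollows of the second layer, left or right. Origin at its centre, x along its axis.
- base_left: White-lidded pink jar (same size) in the left (+y) berth of the rack, bottom layer. Origin at its centre.
- base_mid: White-lidded pink jar in the middle berth, bottom layer. Origin at its centre.
- base_right: White-lidded pink jar in the right (-y) berth, bottom layer. Origin at its centre.
- rack: Fixed wooden rack, 170 x 280 mm, with dowels along its x forming three berths 96 mm apart along its y; jars lie along x. Origin: centre of the underside. Jar axes lie 46 (bottom), 89 (second) and 131 mm (top layer) above it. 32 mm is free between jars of a layer; the jars below reach to 10 mm under the axis of the jar being laid, so fingers must not go lower.
- seat_left (a point): Where the centre of a jar lies when saddled between the left and middle bottom jars (second layer). x along the jar.
- seat_right (a point): The same between the middle and right bottom jars (second layer).
- seat_top (a point): Where the centre of the top jar lies when saddled between the two jars of the second layer.
- star_cutter: Bystander: yellow star-shaped biscuit cutter, 95 mm across, 25 mm high, loose. Origin: centre of the underside.
- bowl: Bystander: steel bowl, 130 mm across, 55 mm high, loose. Origin: centre of the underside.
- spatula: Bystander: blue-handled spatula, 240 mm long, lying along its x, loose.
- eggs: Bystander: cardboard tray with six eggs, 110 x 160 mm, 58 mm high, fixed to the table. Origin: centre of the underside.
Things that resemble listed ones, but are neither listed nor needed, are in the scene too. Leave any black or green look-alike of the second alone.

How it is judged:
By the outcome, as a careful person would: the job done as asked, in the order asked, and still so for the second after the job is handed in, with the robot touching nothing.
It also fails if it takes over 56 s, if anything falls off the work surface, if the arm or the gripper's body presses on something with over 40 N, if the wrist force passes 120 N, or if a joint passes its speed limit or range.

## Working session

There is one attempt and no reset: what is moved stays moved. The work goes in short steps, Python scripts to look and compute and a shell command to move; the robot and the scene stay as the last step left them, time stands still between calls to the robot, and variables do not carry over. Pictures are saved under pics/ and viewed, and the job is handed in when it is done.

```bash
mkdir -p pics; cat > h.py <<'E'
import numpy as np, cv2
from workcell import bot
def snap(n,tag):
    p=bot.grab_frame(n); cv2.imwrite(f'pics/{tag}.png',p['pixels']); return p
def K(p):
    f=240/np.tan(np.radians(p['vertical_fov'])/2); return f
def ray(p,uv):
    f=K(p); d=np.array([(uv[0]-p['cx'])/f,(uv[1]-p['cy'])/f,1.]); R=np.array(p['R']);t=np.array(p['t'])
    return -R.T@t, R.T@d
def atz(p,uv,z):
    c,d=ray(p,uv); return c+d*(z-c[2])/d[2]
def proj(p,X):
    c=np.array(p['R'])@np.array(X)+np.array(p['t']); f=K(p); return np.array([p['cx']+f*c[0]/c[2],p['cy']+f*c[1]/c[2]])
E
python3 - <<'E'
from h import *
print({k:np.round(v,3) if not isinstance(v,str) else v for k,v in bot.observe().items()}, bot.grasp_offset)
for n in ['scene','top','wrist']:
    p=snap(n,n+'0'); print(n,p['vertical_fov'],p['cx'],p['cy'],np.round(p['R'],3).tolist(),np.round(p['t'],3))
    if n=='wrist': continue
    for th in ['red_jar','blue_jar','second','base_mid','rack']:
        for r in bot.trace(p,th)[:5]:
            m=r['region']; ys,xs=np.nonzero(m); print(n,th,round(r['score'],2),np.round(r['point']),xs.min(),xs.max(),ys.min(),ys.max())
E
```

```text
{'clock': np.float64(0.0), 'qpos': array([-1.243,  0.522, -0.036,  1.6  ,  0.021,  1.021, -0.113]), 'qd': array([ 0.   ,  0.   , -0.   ,  0.   ,  0.001,  0.001, -0.003]), 'joint_efforts': array([ 0.0000e+00, -9.2710e+01,  1.9800e+00, -3.6994e+01,  1.8000e-02,
        8.0000e-03, -0.0000e+00]), 'position': array([0.242, 0.576, 0.231]), 'tool_rot': array([-3.141,  0.   ,  2.744]), 'force': array([ 0.719, -0.153,  0.199]), 'moment': array([ 0.001, -0.047,  0.027]), 'grip_width': np.float64(0.086)} 0.0187
scene 56.5767631736144 318.8654235825231 235.49199268785873 [[0.69, 0.724, 0.01], [0.546, -0.512, -0.663], [-0.475, 0.463, -0.748]] [-0.407 -0.179  1.492]
scene red_jar 0.59 [252. 300.] 226 279 276 321
scene red_jar 0.23 [398. 225.] 372 406 204 245
scene blue_jar 0.6 [167. 366.] 135 197 341 391
scene second 0.75 [309. 201.] 290 327 181 219
scene second 0.74 [443. 270.] 414 468 258 283
scene second 0.72 [372. 221.] 349 395 200 244
scene second 0.58 [347. 166.] 324 363 152 184
scene base_mid 0.56 [354. 237.] 335 381 218 261
scene rack 0.65 [349. 256.] 301 411 230 292
scene rack 0.51 [358. 238.] 336 381 218 261
top 51.47975651261122 318.5322013990618 247.97838836398134 [[0.007, -1.0, -0.015], [-0.986, -0.004, -0.169], [0.169, 0.016, -0.986]] [0.062 0.55  1.145]
top red_jar 0.58 [415. 263.] 395 432 235 292
top red_jar 0.55 [293. 264.] 216 335 204 282
top blue_jar 0.66 [520. 255.] 498 544 231 289
top blue_jar 0.5 [251. 236.] 235 269 203 262
top second 0.85 [237. 154.] 214 265 127 179
top second 0.77 [263. 333.] 235 294 315 354
top second 0.71 [251. 236.] 235 269 203 263
top second 0.7 [184. 349.] 170 198 321 379
top second 0.52 [290. 267.] 216 335 203 282
top base_mid 0.69 [277. 240.] 260 290 210 268
top rack 0.91 [294. 263.] 216 335 203 282
wrist 67.61232975588545 324.0853375448397 244.7626458365557 [[0.387, 0.922, 0.001], [0.877, -0.368, 0.309], [0.285, -0.119, -0.951]] [-0.625 -0.04   0.38 ]
```

View pics/top0.png

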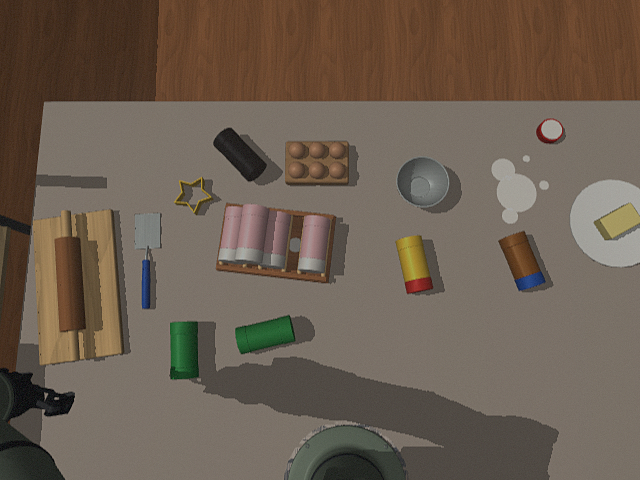

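View pics/scene0.png

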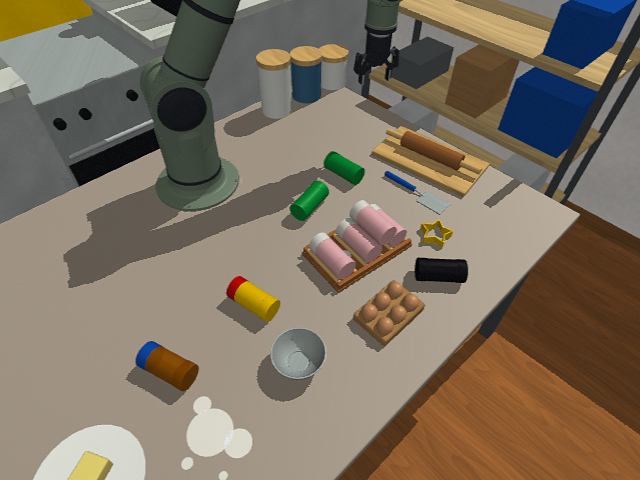

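The top view shows the red-lidded yellow jar at (415,264) and the blue-lidded amber jar at (521,262). The rack is at (277,243), with second at (252,235) in the left hollow, so the right hollow, at about (297,243), is empty. The look-alikes are black at (240,154) and green at (184,349) and (265,334). None of them is a target. I'll enlarge to confirm.

```bash
cat > fit.py <<'E'
from h import *
from scipy.optimize import minimize
def cyl(x,y,z,yaw,L=.13,r=.032):
    a=np.linspace(0,2*np.pi,40,endpoint=False); c,s=np.cos(yaw),np.sin(yaw)
    P=[]
    for e in (-L/2,L/2):
        for q in a:
            P.append([x+c*e-s*r*np.cos(q),y+s*e+c*r*np.cos(q),z+r*np.sin(q)])
    return np.array(P)
def hull(p,P):
    uv=np.array([proj(p,X) for X in P],np.float32); return cv2.convexHull(uv)
def fill(p,P):
    m=np.zeros((480*4,640*4),np.uint8); cv2.fillConvexPoly(m,np.round(hull(p,P)*4+1.5).astype(np.int32),1)
    return cv2.resize(m.astype(np.float32),(640,480),interpolation=cv2.INTER_AREA)
def fitcyl(views,x0,z):
    def cost(v):
        s=0
        for p,m in views:
            f=fill(p,cyl(v[0],v[1],z,v[2])); s+=np.abs(f-m).sum()/m.sum()
        return s
    best=min((minimize(cost,[x0[0],x0[1],y],method='Nelder-Mead',options=dict(initial_simplex=[[x0[0],x0[1],y],[x0[0]+.015,x0[1],y],[x0[0],x0[1]+.015,y],[x0[0],x0[1],y+.2]],xatol=1e-4,fatol=1e-4)) for y in x0[2:]),key=lambda r:r.fun)
    return best.x,best.fun
E
python3 - <<'E'
from fit import *
t=bot.grab_frame('top'); s=bot.grab_frame('scene')
for th,uvt,uvs in [('red_jar',(415,264),(252,300)),('blue_jar',(521,262),(167,366))]:
    V=[]
    for p,uv in ((t,uvt),(s,uvs)):
        for r in bot.trace(p,th):
            if np.hypot(*(np.array(r['point'])-uv))<20: V.append((p,r['region'].astype(np.float32)));break
    c=atz(t,uvt,.032)
    print(th,len(V))
    for vv in [V]+[[v] for v in V]:
        x,f=fitcyl(vv,[c[0],c[1],0.2,-0.2],.032); print(np.round(x,4),round(f,3))
a=t['pixels'][190:300,200:560]; cv2.imwrite('pics/c1.png',cv2.resize(a,None,fx=2.2,fy=2.2,interpolation=2))
a=t['pixels'][190:300,200:350]; cv2.imwrite('pics/c2.png',cv2.resize(a,None,fx=5,fy=5,interpolation=2))
a=s['pixels'][170:310,280:440]; cv2.imwrite('pics/c3.png',cv2.resize(a,None,fx=4,fy=4,interpolation=2))
E
```

```text
red_jar 2
[ 0.5137 -0.1633  0.2041] 0.132
[ 0.5143 -0.1645  0.203 ] 0.056
[ 0.5102 -0.163   0.2042] 0.035
blue_jar 2
[ 0.5235 -0.4206  0.3219] 0.148
[ 0.525  -0.4213  0.3205] 0.034
[ 0.52   -0.4194  0.3418] 0.031
```

View pics/c1.png

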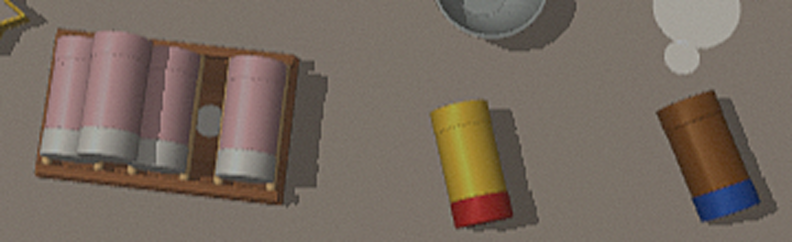

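View pics/c2.png

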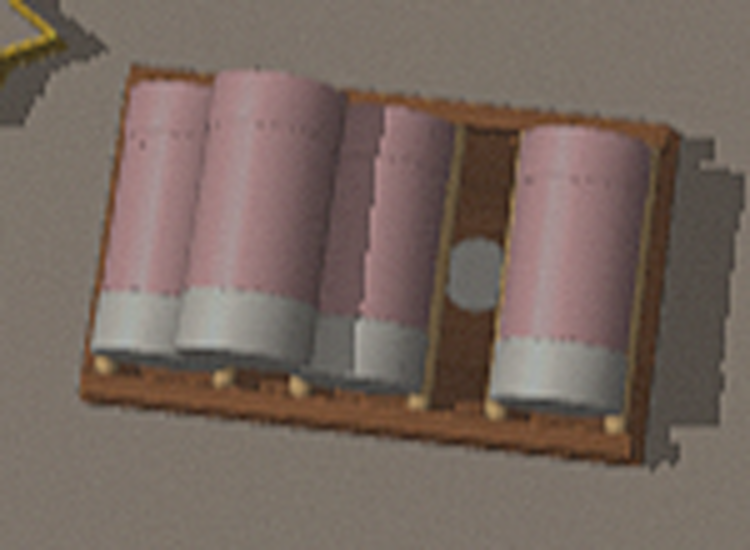

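View pics/c3.png

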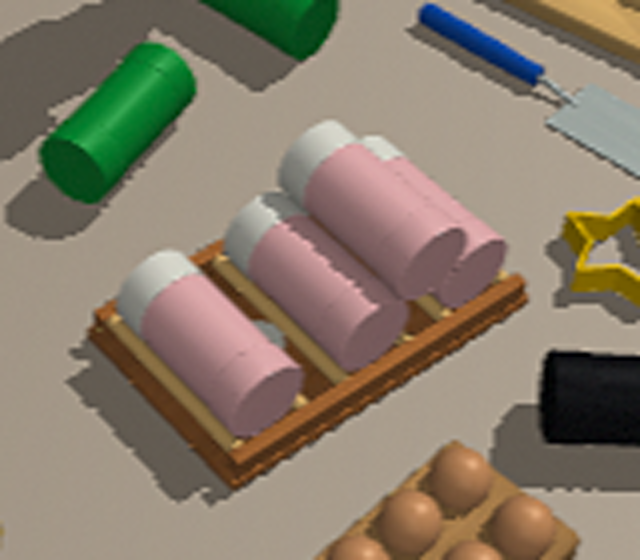

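The crops confirm it: the red-lid yellow and blue-lid amber jars lie with their lids towards the robot, like the stacked ones. The right hollow is free. Next I fit the rack.

```bash
python3 - <<'E'
from fit import *
t=bot.grab_frame('top'); s=bot.grab_frame('scene')
def get(p,ths,uv):
    for th in ths:
        for r in bot.trace(p,th):
            if np.hypot(*(np.array(r['point'])-uv))<7 and r['region'].sum()<4500: return r['region'].astype(np.float32)
for nm,z,uvt,uvs in [('second',.089,(251,236),(372,221)),('base_right',.046,(314,244),(332,256))]:
    V=[]
    for p,uv in ((t,uvt),(s,uvs)):
        m=get(p,[nm,'base_left','base_mid','second','red_jar'],uv); print(nm,None if m is None else m.sum())
        if m is not None: V.append((p,m))
    c=atz(t,uvt,z)
    for vv in ([V] if len(V)>1 else [])+[[v] for v in V]:
        x,f=fitcyl(vv,[c[0],c[1],-.1],z); print(np.round(x,4),round(f,3))
# rack by corners from trace/hull, top
for p,n in ((t,'top'),(s,'scene')):
    r=bot.trace(p,'rack')[0]; m=r['region'].astype(np.uint8); print(n,r['score'],np.nonzero(m)[1].min(),np.nonzero(m)[1].max())
    q=cv2.minAreaRect(cv2.findContours(m,0,1)[0][0]); print(np.round(cv2.boxPoints(q)).tolist())
    v=p['pixels'].copy(); v[m>0,2]=255; cv2.imwrite(f'pics/rk_{n}.png',cv2.resize(v[150:310,200:440],None,fx=3,fy=3))
for n,uv,z in (('bottom-left',(216,270),0),('br',(328.5,282),0),('tr',(335.5,217),.0)): print(n,np.round(atz(t,uv,z),4))
E
```

```text
second 1623.0
second 1125.0
[ 0.5745  0.22   -0.1075] 0.105
[ 0.5756  0.2195 -0.1171] 0.034
[ 0.5715  0.2213 -0.1083] 0.037
base_right 1504.0
base_right 1119.0
[ 0.5587  0.0769 -0.097 ] 0.121
[ 0.5595  0.0761 -0.1114] 0.032
[ 0.5564  0.0789 -0.1061] 0.06
top 0.9 216 334
[[215.0, 270.0], [224.0, 200.0], [337.0, 214.0], [328.0, 284.0]]
scene 0.64 371 405
[[370.0, 205.0], [388.0, 196.0], [409.0, 239.0], [391.0, 248.0]]
bottom-left [0.501  0.3196 0.    ]
br [0.4727 0.0405 0.    ]
tr [0.6368 0.0235 0.    ]
```

View pics/rk_top.png

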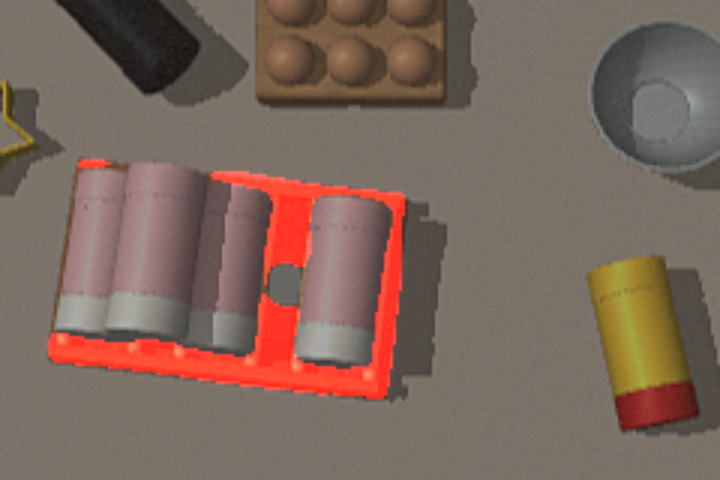

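```bash
cat > plan.py <<'E'
import sys,json; from h import *
from scipy.spatial.transform import Rotation as Ro
def st():
    o=bot.observe(); return np.array(o['position']),np.array(o['tool_rot']),o
def plan(x,y,z,yaw,n):
    p,r,o=st(); w=r[2]; T=np.array([x,y,z]); dy=(yaw-w+np.pi)%(2*np.pi)-np.pi
    if abs(dy)>3.0: print('big turn')
    print('clock',round(float(o['clock']),2),'p',np.round(p,4),'rpy',np.round(r,4),'F',np.round(o['force'],1),'w',round(float(o['grip_width']),4))
    R=Ro.from_euler('xyz',r).as_matrix(); nr=max(int(np.ceil(abs(np.degrees(dy))/10.5)),1) if abs(dy)>.003 else 0
    rows=[];d=(T-p)/n; 
    # level tool first row
    for i in range(n):
        R=Ro.from_euler('xyz',[np.pi,0,w]).as_matrix(); s=R.T@d/.025
        rz=0
        if i<nr: rz=-dy/nr/(2*np.pi); w+=dy/nr
        rows.append([round(float(v),2) for v in s]+[0,0,round(rz,4)])
    mx=max(abs(v) for q in rows for v in q[:3]); print('max',mx,'nr',nr)
    for k in range(0,n,8): print(json.dumps(rows[k:k+8]))
if __name__=='__main__': plan(*[float(eval(a)) for a in sys.argv[1:5]],int(sys.argv[5]))
E
python3 plan.py .513 -.1635 .15 .204 32
```

```text
clock 1.35 p [0.2421 0.5762 0.2313] rpy [-3.1416 -0.      2.7437] F [ 0.2 -0.3  0. ] w 0.0852
max 0.98 nr 14
[[-0.67, -0.72, 0.1, 0, 0, 0.0289], [-0.79, -0.59, 0.1, 0, 0, 0.0289], [-0.88, -0.44, 0.1, 0, 0, 0.0289], [-0.95, -0.27, 0.1, 0, 0, 0.0289], [-0.98, -0.09, 0.1, 0, 0, 0.0289], [-0.98, 0.08, 0.1, 0, 0, 0.0289], [-0.95, 0.26, 0.1, 0, 0, 0.0289], [-0.89, 0.43, 0.1, 0, 0, 0.0289]]
[[-0.8, 0.58, 0.1, 0, 0, 0.0289], [-0.68, 0.71, 0.1, 0, 0, 0.0289], [-0.54, 0.82, 0.1, 0, 0, 0.0289], [-0.38, 0.91, 0.1, 0, 0, 0.0289], [-0.21, 0.96, 0.1, 0, 0, 0.0289], [-0.03, 0.98, 0.1, 0, 0, 0.0289], [0.14, 0.97, 0.1, 0, 0, 0], [0.14, 0.97, 0.1, 0, 0, 0]]
[[0.14, 0.97, 0.1, 0, 0, 0], [0.14, 0.97, 0.1, 0, 0, 0], [0.14, 0.97, 0.1, 0, 0, 0], [0.14, 0.97, 0.1, 0, 0, 0], [0.14, 0.97, 0.1, 0, 0, 0], [0.14, 0.97, 0.1, 0, 0, 0], [0.14, 0.97, 0.1, 0, 0, 0], [0.14, 0.97, 0.1, 0, 0, 0]]
[[0.14, 0.97, 0.1, 0, 0, 0], [0.14, 0.97, 0.1, 0, 0, 0], [0.14, 0.97, 0.1, 0, 0, 0], [0.14, 0.97, 0.1, 0, 0, 0], [0.14, 0.97, 0.1, 0, 0, 0], [0.14, 0.97, 0.1, 0, 0, 0], [0.14, 0.97, 0.1, 0, 0, 0], [0.14, 0.97, 0.1, 0, 0, 0]]
```

```bash
python3 -m handwheel '[[-0.67,-0.72,0,0,0,0.029],[-0.79,-0.59,0,0,0,0.029],[-0.88,-0.44,0,0,0,0.029],[-0.95,-0.27,0,0,0,0.029]]' -1 50; python3 plan.py .513 -.1635 .15 .204 28|head -4
```

```text
clock: 1.85
position: [0.2761, 0.4828, 0.2314]
tool_rot: [3.141, -0.0, 2.009]
force: [0.2, 0.9, 0.7]
grip_width: 0.0848
clock 1.85 p [0.2761 0.4828 0.2314] rpy [ 3.1415e+00 -2.0000e-04  2.0089e+00] F [0.2 0.9 0.7] w 0.0848
max 0.98 nr 10
[[-0.98, -0.09, 0.12, 0, 0, 0.0287], [-0.98, 0.09, 0.12, 0, 0, 0.0287], [-0.95, 0.27, 0.12, 0, 0, 0.0287], [-0.88, 0.43, 0.12, 0, 0, 0.0287], [-0.79, 0.58, 0.12, 0, 0, 0.0287], [-0.67, 0.72, 0.12, 0, 0, 0.0287], [-0.53, 0.83, 0.12, 0, 0, 0.0287], [-0.38, 0.91, 0.12, 0, 0, 0.0287]]
[[-0.21, 0.96, 0.12, 0, 0, 0.0287], [-0.03, 0.98, 0.12, 0, 0, 0.0287], [0.14, 0.97, 0.12, 0, 0, 0], [0.14, 0.97, 0.12, 0, 0, 0], [0.14, 0.97, 0.12, 0, 0, 0], [0.14, 0.97, 0.12, 0, 0, 0], [0.14, 0.97, 0.12, 0, 0, 0], [0.14, 0.97, 0.12, 0, 0, 0]]
```

Signs and model agree. I keep going.

```bash
python3 -m handwheel '[[-0.98,-0.09,0,0,0,0.0287],[-0.98,0.09,0,0,0,0.0287],[-0.95,0.27,0,0,0,0.0287],[-0.88,0.43,0,0,0,0.0287],[-0.79,0.58,0,0,0,0.0287],[-0.67,0.72,0,0,0,0.0287],[-0.53,0.83,0,0,0,0.0287],[-0.38,0.91,0,0,0,0.0287]]' | head -3; python3 -m handwheel '[[-0.21,0.96,0,0,0,0.0287],[-0.03,0.98,0,0,0,0.0287],[0.14,0.97,0,0,0,0],[0.14,0.97,0,0,0,0],[0.14,0.97,0,0,0,0],[0.14,0.97,0,0,0,0],[0.14,0.97,0,0,0,0],[0.14,0.97,0,0,0,0]]'|head -3; python3 plan.py .513 -.1635 .15 .204 12
```

```text
clock: 2.85
position: [0.3451, 0.2987, 0.2314]
tool_rot: [-3.141, -0.0, 0.566]
clock: 3.85
position: [0.4134, 0.1149, 0.2314]
tool_rot: [-3.141, -0.0, 0.212]
clock 3.85 p [0.4134 0.1149 0.2314] rpy [-3.1413e+00 -3.0000e-04  2.1180e-01] F [0.3 0.2 0.6] w 0.0854
max 0.98 nr 1
[[0.13, 0.98, 0.27, 0, 0, 0.0012], [0.14, 0.98, 0.27, 0, 0, 0], [0.14, 0.98, 0.27, 0, 0, 0], [0.14, 0.98, 0.27, 0, 0, 0], [0.14, 0.98, 0.27, 0, 0, 0], [0.14, 0.98, 0.27, 0, 0, 0], [0.14, 0.98, 0.27, 0, 0, 0], [0.14, 0.98, 0.27, 0, 0, 0]]
[[0.14, 0.98, 0.27, 0, 0, 0], [0.14, 0.98, 0.27, 0, 0, 0], [0.14, 0.98, 0.27, 0, 0, 0], [0.14, 0.98, 0.27, 0, 0, 0]]
```

```bash
python3 -m handwheel '[[0.13,0.98,0.1,0,0,0.001],[0.14,0.98,0.1,0,0,0],[0.14,0.98,0.3,0,0,0],[0.14,0.98,0.3,0,0,0],[0.14,0.98,0.3,0,0,0],[0.14,0.98,0.3,0,0,0],[0.14,0.98,0.3,0,0,0],[0.14,0.98,0.3,0,0,0]]' | head -3; python3 -m handwheel '[[0.14,0.98,0.3,0,0,0],[0.14,0.98,0.3,0,0,0],[0.14,0.98,0.3,0,0,0],[0.14,0.98,0.3,0,0,0],[0,0,0,0,0,0]]'|head -3
python3 - <<'E'
from fit import *
w=snap('wrist','w1'); m=bot.trace(w,'red_jar'); print([(r['score'],r['point']) for r in m])
if m:
    M=m[0]['region'].astype(np.float32); x,f=fitcyl([(w,M)],[.513,-.1635,.2],.032); print(np.round(x,4),f)
E
```

```text
clock: 4.85
position: [0.4808, -0.0713, 0.1811]
tool_rot: [-3.142, -0.0, 0.206]
clock: 5.48
position: [0.5141, -0.1653, 0.1509]
tool_rot: [3.141, 0.001, 0.203]
[(0.92, [321.0, 239.1])]
[ 0.5118 -0.163   0.1955] 0.02294151671230793
```

View pics/w1.png

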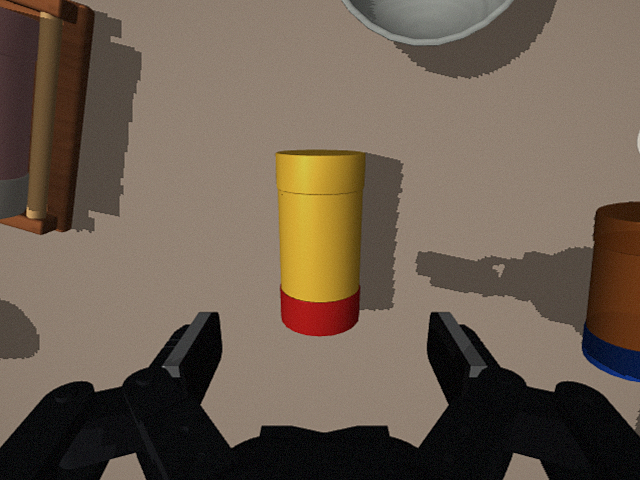

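The wrist view shows the red jar upright at (320,240), centred in the jaws (320). The fit gives (0.512,-0.163). I descend now.

```bash
python3 -m handwheel '[[-0.06,-0.11,0.9,0,0,0.001],[0,0,0.9,0,0,0],[0,0,0.9,0,0,0],[0,0,0.8,0,0,0],[0,0,0.8,0,0,0],[0,0,0.6,0,0,0],[0,0,0.25,0,0,0],[0,0,0,0,0,0]]'; python3 -m handwheel '[[0,0,0,0,0,0],[0,0,0,0,0,0],[0,0,0,0,0,0],[0,0,0,0,0,0],[0,0,0,0,0,0]]' 1 50
```

```text
clock: 6.58
position: [0.5121, -0.1612, 0.0226]
tool_rot: [-3.142, 0.0, 0.199]
force: [0.1, 0.3, 0.4]
grip_width: 0.0854
clock: 7.2
position: [0.5125, -0.1615, 0.0234]
tool_rot: [3.141, -0.001, 0.199]
force: [-2.1, 1.2, 10.6]
grip_width: 0.0605
```

```bash
python3 - <<'E'
from h import *
w=snap('wrist','w2')
E
```

```text
(no output)
```

View pics/w2.png

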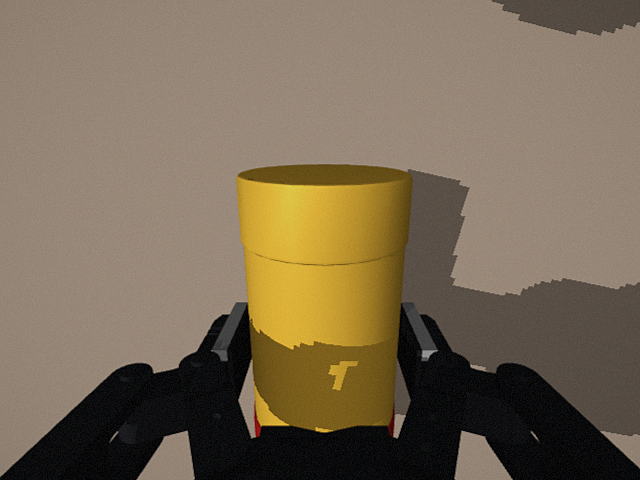

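```bash
python3 - <<'E'
from h import *; from scipy.spatial.transform import Rotation as Ro
o=bot.observe(); R=Ro.from_euler('xyz',o['tool_rot']).as_matrix(); p=np.array(o['position'])
w=bot.grab_frame('wrist')
print('cam in tool',np.round(R.T@(ray(w,(320,240))[0]-p),4))
for uv in [(247,303),(238,303),(402,303),(411,303),(245,352),(213,352),(437,352)]:
    c,d=ray(w,uv); c=R.T@(c-p); d=R.T@d
    for Y in (-.0305,.0305):
        s=(Y-c[1])/d[1]
        if s>0: print(uv,'at y',Y,np.round(c+s*d,4))
    s=(.011-c[0])/d[0]; print('   at x=.011',np.round(c+s*d,4)); s=(-.0-c[2])/d[2]; print('   at z=0',np.round(c+s*d,4))
a=w['pixels'][270:400,180:460]; cv2.imwrite('pics/w2c.png',cv2.resize(a,None,fx=2.8,fy=2.8,interpolation=2))
E
```

```text
cam in tool [ 0.0794  0.0004 -0.1434]
(247, 303) at y -0.0305 [ 0.0129 -0.0305 -0.0148]
   at x=.011 [ 0.011  -0.0314 -0.011 ]
   at z=0 [ 0.0053 -0.034   0.    ]
(238, 303) at y -0.0305 [ 0.0199 -0.0305 -0.0282]
   at x=.011 [ 0.011  -0.0351 -0.011 ]
   at z=0 [ 0.0053 -0.038   0.    ]
(402, 303) at y 0.0305 [ 0.0147  0.0305 -0.018 ]
   at x=.011 [ 0.011   0.0322 -0.0109]
   at z=0 [0.0054 0.0348 0.    ]
(411, 303) at y 0.0305 [ 0.0214  0.0305 -0.0311]
   at x=.011 [ 0.011   0.0359 -0.0109]
   at z=0 [0.0054 0.0388 0.    ]
(245, 352) at y -0.0305 [-0.0035 -0.0305 -0.0239]
   at x=.011 [ 0.011  -0.0251 -0.0448]
   at z=0 [-0.0201 -0.0367  0.    ]
(213, 352) at y -0.0305 [ 0.0203 -0.0305 -0.0582]
   at x=.011 [ 0.011  -0.0354 -0.0448]
   at z=0 [-0.0201 -0.0516  0.    ]
(437, 352) at y 0.0305 [ 0.0223  0.0305 -0.0611]
   at x=.011 [ 0.011   0.0365 -0.0447]
   at z=0 [-0.02    0.0529  0.    ]
```

View pics/w2c.png

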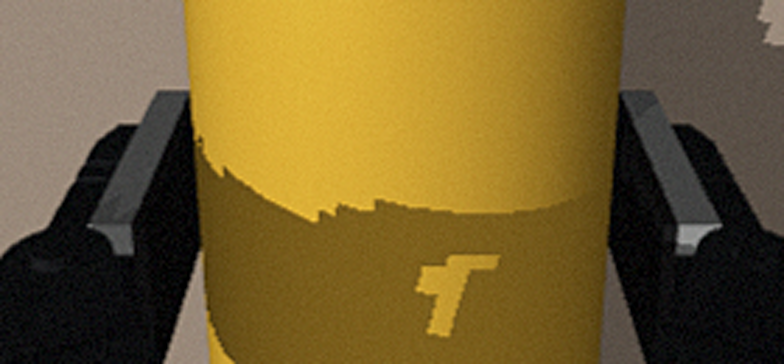

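The pads' front edge starts about 10 mm behind the TCP at this opening, so the grip is right at the jar's equator, too near the pad tips. I open, go 8 mm lower and regrip. The pad tips will then be about 7 mm under the axis, within the 10 mm allowed.

```bash
python3 -m handwheel '[[0,0,0,0,0,0],[0,0,0,0,0,0],[0,0,0.18,0,0,0],[0,0,0.17,0,0,0],[0,0,0,0,0,0]]' -1 50; python3 -m handwheel '[[0,0,0,0,0,0],[0,0,0,0,0,0],[0,0,0,0,0,0],[0,0,0,0,0,0]]' 1 50
python3 - <<'E'
from h import *; from scipy.spatial.transform import Rotation as Ro
o=bot.observe(); R=Ro.from_euler('xyz',o['tool_rot']).as_matrix(); p=np.array(o['position'])
w=snap('wrist','w3')
a=w['pixels'][270:400,180:460]; cv2.imwrite('pics/w3c.png',cv2.resize(a,None,fx=2.8,fy=2.8,interpolation=2))
E
```

```text
clock: 7.92
position: [0.5118, -0.1613, 0.0133]
tool_rot: [-3.141, 0.001, 0.199]
force: [0.5, -0.2, 0.2]
grip_width: 0.0853
clock: 8.43
position: [0.5121, -0.1613, 0.0142]
tool_rot: [-3.141, -0.0, 0.199]
force: [-1.2, 1.2, 8.3]
grip_width: 0.0604
```

View pics/w3c.png

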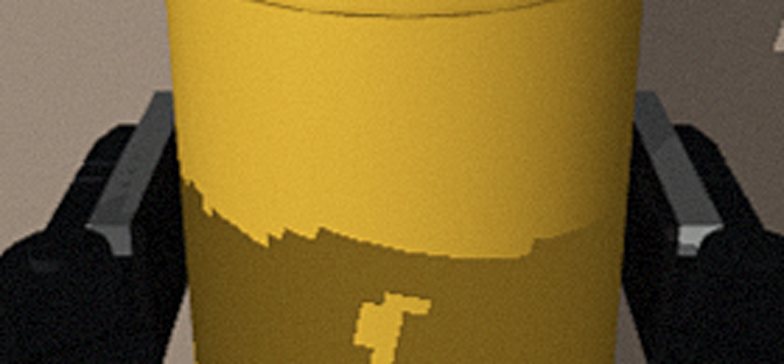

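```bash
python3 -m handwheel '[[0,0,-0.3,0,0,0],[0,0,-0.7,0,0,0],[0,0,-1,0,0,0],[0,0,-1,0,0,0],[0,0,-1,0,0,0],[0,0,-1,0,0,0],[0,0,-1,0,0,0]]'; python3 plan.py .5627 .1259 .165 -.106 14
```

```text
clock: 9.35
position: [0.5119, -0.1613, 0.1657]
tool_rot: [3.142, -0.0, 0.199]
force: [0.3, -0.7, -2.8]
grip_width: 0.0601
clock 9.35 p [ 0.5119 -0.1613  0.1657] rpy [ 3.1415e+00 -5.0000e-04  1.9880e-01] F [ 0.3 -0.7 -2.8] w 0.0601
max 0.83 nr 2
[[0.3, -0.78, 0.0, 0, 0, 0.0243], [0.18, -0.81, 0.0, 0, 0, 0.0243], [0.06, -0.83, 0.0, 0, 0, 0], [0.06, -0.83, 0.0, 0, 0, 0], [0.06, -0.83, 0.0, 0, 0, 0], [0.06, -0.83, 0.0, 0, 0, 0], [0.06, -0.83, 0.0, 0, 0, 0], [0.06, -0.83, 0.0, 0, 0, 0]]
[[0.06, -0.83, 0.0, 0, 0, 0], [0.06, -0.83, 0.0, 0, 0, 0], [0.06, -0.83, 0.0, 0, 0, 0], [0.06, -0.83, 0.0, 0, 0, 0], [0.06, -0.83, 0.0, 0, 0, 0], [0.06, -0.83, 0.0, 0, 0, 0]]
```

The jar is held: 2.8 N of weight at a steady grip width. I carry it to above the right hollow.

```bash
python3 -m handwheel '[[0.3,-0.78,0,0,0,0.0243],[0.18,-0.81,0,0,0,0.0243],[0.06,-0.83,0,0,0,0],[0.06,-0.83,0,0,0,0],[0.06,-0.83,0,0,0,0],[0.06,-0.83,0,0,0,0],[0.06,-0.83,0,0,0,0],[0.06,-0.83,0,0,0,0]]'|head -3;  python3 -m handwheel '[[0.06,-0.83,0,0,0,0],[0.06,-0.83,0,0,0,0],[0.06,-0.83,0,0,0,0],[0.06,-0.83,0,0,0,0],[0.06,-0.83,0,0,0,0],[0.06,-0.83,0,0,0,0],[0,0,0,0,0,0]]'
python3 - <<'E'
from fit import *
w=snap('wrist','w4'); t=snap('top','t4'); s=snap('scene','s4')
for th in ['second','base_right','rack']: 
    for r in bot.trace(w,th): print(th,round(r['score'],2),np.round(r['point']),r['region'].sum())
for n,p in (('top',t),('scene',s)):
    for r in bot.trace(p,'red_jar')[:2]: print(n,r['score'],np.round(r['point']))
E
```

```text
clock: 10.35
position: [0.5415, 0.0037, 0.1643]
tool_rot: [-3.141, -0.0, -0.106]
clock: 11.22
position: [0.5637, 0.1277, 0.1635]
tool_rot: [-3.141, 0.0, -0.104]
force: [0.3, -0.6, -4.2]
grip_width: 0.0606
second 0.97 [136.  10.] 1465
second 0.62 [171. 242.] 21068
base_right 0.85 [422. 193.] 4621
rack 0.68 [332.   6.] 2873
rack 0.58 [277. 134.] 10752
top 0.6 [299. 251.]
scene 0.88 [356. 220.]
```

View pics/w4.png

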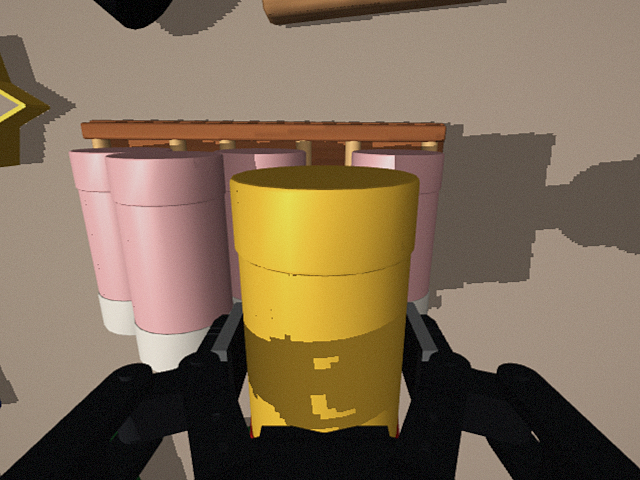

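View pics/t4.png

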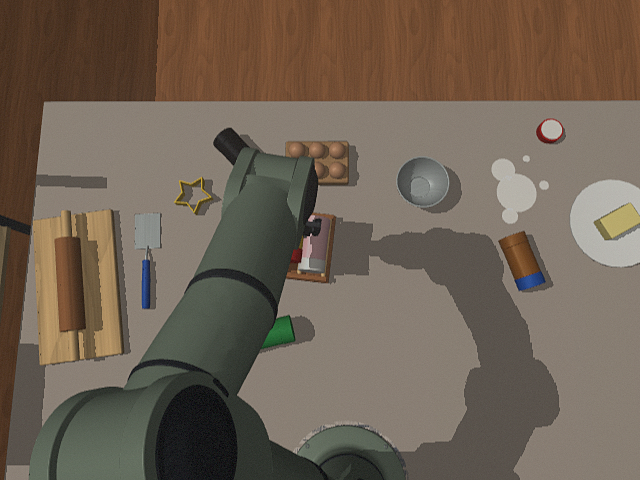

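```bash
cat > ov.py <<'E'
from fit import *
def overlay(w,rx,ry,yaw,extra=()):
    v=w['pixels'].copy(); c,s=np.cos(yaw),np.sin(yaw)
    for y,z in ((.096,.046),(0,.046),(-.096,.046),(.048,.089)):
        h=hull(w,cyl(rx-s*y,ry+c*y,z,yaw)); cv2.polylines(v,[np.round(h).astype(np.int32)],True,(255,255,0),1)
    for e in extra:
        cv2.polylines(v,[np.round(hull(w,cyl(*e))).astype(np.int32)],True,(0,255,0),1)
    return v
E
python3 - <<'E'
from ov import *
w=bot.grab_frame('wrist')
o=bot.observe();p=o['position'];print(np.round(p,4))
v=overlay(w,.5684,.1727,-.106,[(p[0],p[1],p[2]+.0178,-.104)])
cv2.imwrite('pics/ov4.png',cv2.resize(v[90:420,50:480],None,fx=1.8,fy=1.8,interpolation=2))
E
```

```text
[0.5635 0.1251 0.1639]
```

View pics/ov4.png

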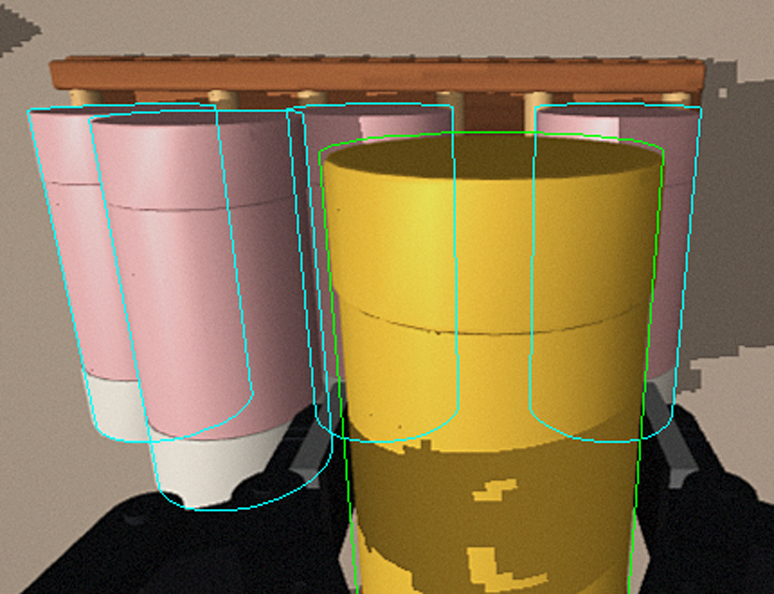

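The overlay matches the rack jars and held jar, with the same ~1.5 mm offset along the axis for all of them. The tool is centred over the right hollow, so I descend.

```bash
python3 -m handwheel '[[0,0,0.5,0,0,0],[0,0,0.7,0,0,0],[0,0,0.7,0,0,0],[0,0,0.6,0,0,0],[0,0,0.5,0,0,0],[0,0,0.4,0,0,0],[0,0,0.2,0,0,0],[0,0,0,0,0,0]]'; python3 plan.py .5633 .1250 .0712 -.106 2
python3 - <<'E'
from ov import *
w=bot.grab_frame('wrist')
o=bot.observe();p=o['position'];print(np.round(p,4))
v=overlay(w,.5684,.1727,-.106,[(p[0],p[1],p[2]+.0178,-.104)])
cv2.imwrite('pics/ov5.png',cv2.resize(v[60:420,50:480],None,fx=1.6,fy=1.6,interpolation=2)); snap('scene','s5')
E
```

```text
clock: 12.68
position: [0.5635, 0.1253, 0.0737]
tool_rot: [3.142, 0.0, -0.106]
force: [-0.8, -0.7, -3.1]
grip_width: 0.0606
clock 12.68 p [0.5635 0.1253 0.0737] rpy [ 3.1415e+00  1.0000e-04 -1.0640e-01] F [-0.8 -0.7 -3.1] w 0.0606
max 0.05 nr 0
[[-0.0, 0.01, 0.05, 0, 0, 0], [-0.0, 0.01, 0.05, 0, 0, 0]]
[0.5636 0.1254 0.074 ]
```

View pics/ov5.png

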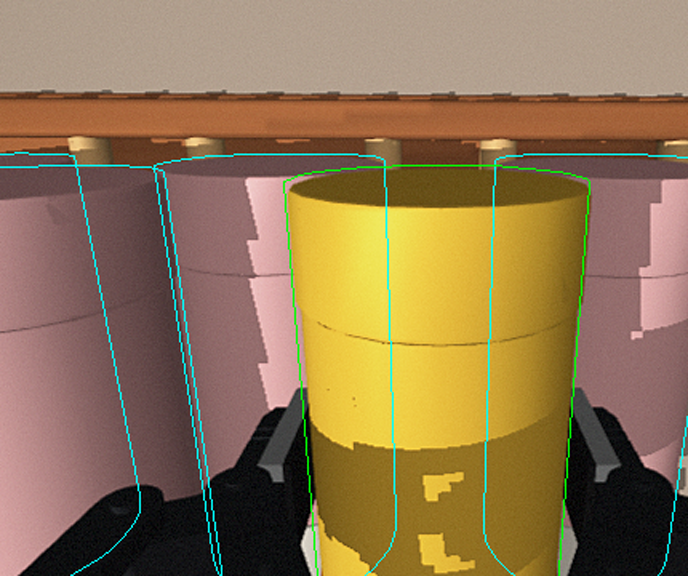

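```bash
python3 -m handwheel '[[-0.06,0,0.05,0,0,0],[0,0,0.05,0,0,0],[0,0,0,0,0,0]]'; python3 -m handwheel '[[0,0,0.03,0,0,0],[0,0,0,0,0,0]]'
```

```text
clock: 13.15
position: [0.562, 0.1256, 0.0714]
tool_rot: [-3.142, -0.0, -0.106]
force: [-0.3, -0.4, -2.8]
grip_width: 0.0603
clock: 13.4
position: [0.5621, 0.1255, 0.071]
tool_rot: [-3.141, -0.0, -0.107]
force: [-4.0, 0.4, 7.4]
grip_width: 0.0603
```

View pics/s5.png

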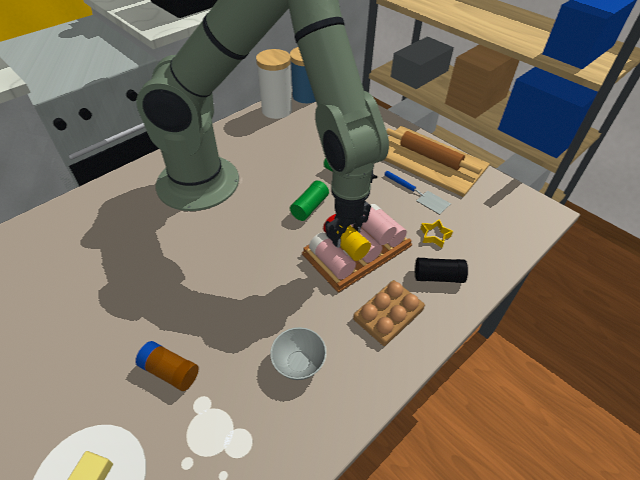

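Contact came at 7.4 N, at the height expected for seating. I release with a moderate opening, because second is close by, and rise.

```bash
python3 -m handwheel '[[0,0,0,0,0,0],[0,0,0,0,0,0],[0,0,0,0,0,0]]' -0.85 50;  python3 -m handwheel '[[0,0,-0.4,0,0,0],[0,0,-0.6,0,0,0],[0,0,-0.8,0,0,0],[0,0,-1,0,0,0],[0,0,-1,0,0,0],[0,0,-1,0,0,0]]'
python3 - <<'E'
from ov import *
w=bot.grab_frame('wrist')
v=overlay(w,.5684,.1727,-.106,[(.5633,.1250,.089,-.106)])
cv2.imwrite('pics/ov6.png',cv2.resize(v,None,fx=1.25,fy=1.25,interpolation=2))
E
python3 plan.py .5225 -.420 .165 .325 22
```

```text
clock: 13.78
position: [0.562, 0.1256, 0.0705]
tool_rot: [3.142, -0.0, -0.106]
force: [-1.0, -0.6, -0.4]
grip_width: 0.079
clock: 14.52
position: [0.5621, 0.1255, 0.1927]
tool_rot: [-3.141, -0.001, -0.107]
force: [0.0, -0.3, 0.8]
grip_width: 0.0791
clock 14.57 p [0.5633 0.1254 0.1955] rpy [-3.1398 -0.0038 -0.1069] F [1.2 0.8 4.5] w 0.079
max 0.99 nr 3
[[0.03, 0.99, 0.06, 0, 0, -0.0229], [-0.11, 0.99, 0.06, 0, 0, -0.0229], [-0.25, 0.96, 0.06, 0, 0, -0.0229], [-0.39, 0.92, 0.06, 0, 0, 0], [-0.39, 0.92, 0.06, 0, 0, 0], [-0.39, 0.92, 0.06, 0, 0, 0], [-0.39, 0.92, 0.06, 0, 0, 0], [-0.39, 0.92, 0.06, 0, 0, 0]]
[[-0.39, 0.92, 0.06, 0, 0, 0], [-0.39, 0.92, 0.06, 0, 0, 0], [-0.39, 0.92, 0.06, 0, 0, 0], [-0.39, 0.92, 0.06, 0, 0, 0], [-0.39, 0.92, 0.06, 0, 0, 0], [-0.39, 0.92, 0.06, 0, 0, 0], [-0.39, 0.92, 0.06, 0, 0, 0], [-0.39, 0.92, 0.06, 0, 0, 0]]
[[-0.39, 0.92, 0.06, 0, 0, 0], [-0.39, 0.92, 0.06, 0, 0, 0], [-0.39, 0.92, 0.06, 0, 0, 0], [-0.39, 0.92, 0.06, 0, 0, 0], [-0.39, 0.92, 0.06, 0, 0, 0], [-0.39, 0.92, 0.06, 0, 0, 0]]
```

View pics/ov6.png

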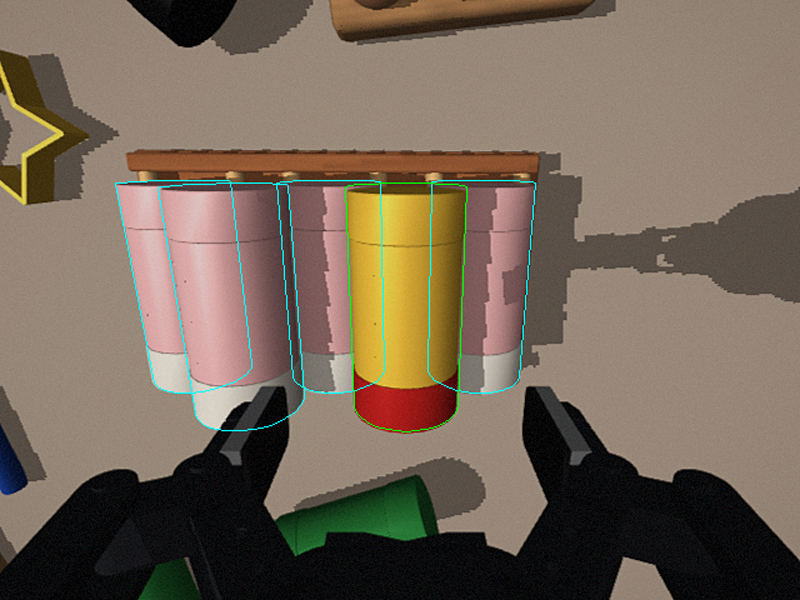

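The red jar at (405,310) lies squarely in the right hollow, with ends level with second and the lid on the same side. Next is the blue jar.

```bash
python3 -m handwheel '[[0.03,0.99,0.06,0,0,-0.0229],[-0.11,0.99,0.06,0,0,-0.0229],[-0.25,0.96,0.06,0,0,-0.0229],[-0.39,0.92,0.06,0,0,0],[-0.39,0.92,0.06,0,0,0],[-0.39,0.92,0.06,0,0,0],[-0.39,0.92,0.06,0,0,0],[-0.39,0.92,0.06,0,0,0]]' -1|head -3; python3 -m handwheel '[[-0.39,0.92,0.06,0,0,0],[-0.39,0.92,0.06,0,0,0],[-0.39,0.92,0.06,0,0,0],[-0.39,0.92,0.06,0,0,0],[-0.39,0.92,0.06,0,0,0],[-0.39,0.92,0.06,0,0,0],[-0.39,0.92,0.06,0,0,0],[-0.39,0.92,0.06,0,0,0]]'|head -3; python3 -m handwheel '[[-0.39,0.92,0.06,0,0,0],[-0.39,0.92,0.06,0,0,0],[-0.39,0.92,0.06,0,0,0],[-0.39,0.92,0.06,0,0,0],[-0.39,0.92,0.06,0,0,0],[-0.39,0.92,0.06,0,0,0],[0,0,0,0,0,0]]'
python3 - <<'E'
from fit import *
w=snap('wrist','w7'); m=bot.trace(w,'blue_jar'); print([(r['score'],r['point']) for r in m])
if m:
    M=m[0]['region'].astype(np.float32); x,f=fitcyl([(w,M)],[.522,-.420,.32],.032); print(np.round(x,4),f)
    import plan; plan.plan(x[0],x[1],.0145,x[2],8)
E
```

```text
clock: 15.58
position: [0.5471, -0.0742, 0.1797]
tool_rot: [3.141, -0.001, 0.325]
clock: 16.58
position: [0.5319, -0.2735, 0.1677]
tool_rot: [3.141, -0.001, 0.325]
clock: 17.45
position: [0.5197, -0.424, 0.1586]
tool_rot: [3.14, 0.001, 0.323]
force: [-0.4, 0.1, -0.2]
grip_width: 0.0854
[(0.78, [321.9, 227.3])]
[ 0.5221 -0.4199  0.3363] 0.022412599995732307
clock 17.55 p [ 0.5207 -0.4218  0.1583] rpy [ 3.1413e+00 -2.0000e-04  3.2520e-01] F [0.3 0.3 0.2] w 0.0855
max 0.72 nr 1
[[0.01, -0.01, 0.72, 0, 0, -0.0018], [0.01, -0.01, 0.72, 0, 0, 0], [0.01, -0.01, 0.72, 0, 0, 0], [0.01, -0.01, 0.72, 0, 0, 0], [0.01, -0.01, 0.72, 0, 0, 0], [0.01, -0.01, 0.72, 0, 0, 0], [0.01, -0.01, 0.72, 0, 0, 0], [0.01, -0.01, 0.72, 0, 0, 0]]
```

View pics/w7.png

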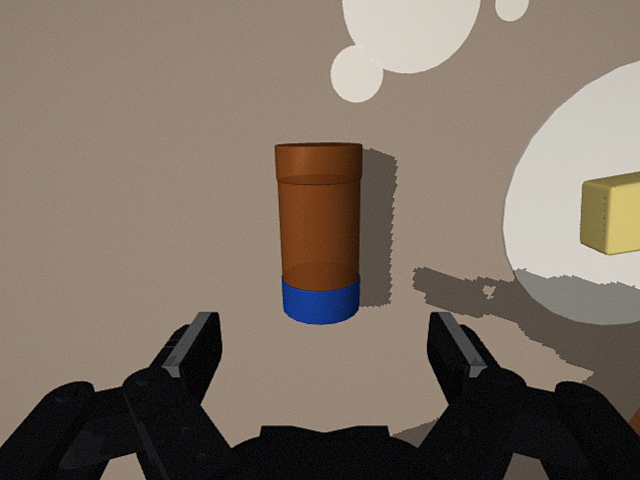

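The wrist view shows the blue jar at (321,235), centred in the jaws. I descend and grip it.

```bash
python3 -m handwheel '[[0.08,-0.07,0.9,0,0,-0.0018],[0,0,0.9,0,0,0],[0,0,0.9,0,0,0],[0,0,0.9,0,0,0],[0,0,0.9,0,0,0],[0,0,0.8,0,0,0],[0,0,0.45,0,0,0],[0,0,0,0,0,0]]' -1 50; python3 -m handwheel '[[0,0,0,0,0,0],[0,0,0,0,0,0],[0,0,0,0,0,0],[0,0,0,0,0,0],[0,0,0,0,0,0]]' 1 50; python3 -m handwheel '[[0,0,-0.3,0,0,0],[0,0,-0.7,0,0,0],[0,0,-1,0,0,0],[0,0,-1,0,0,0]]'
```

```text
clock: 18.55
position: [0.5216, -0.4196, 0.0131]
tool_rot: [-3.141, 0.001, 0.336]
force: [1.0, -0.1, -0.2]
grip_width: 0.0849
clock: 19.18
position: [0.5225, -0.4204, 0.015]
tool_rot: [3.14, -0.001, 0.337]
force: [-0.5, -1.0, 7.0]
grip_width: 0.0602
clock: 19.68
position: [0.522, -0.4197, 0.0907]
tool_rot: [3.141, -0.0, 0.337]
force: [-0.2, 0.1, -2.8]
grip_width: 0.0605
```

```bash
python3 plan.py .567 .1727 .205 -.106 26
```

```text
clock 19.68 p [ 0.522  -0.4197  0.0907] rpy [ 3.1413e+00 -3.0000e-04  3.3660e-01] F [-0.2  0.1 -2.8] w 0.0605
max 0.91 nr 3
[[0.37, -0.84, -0.18, 0, 0, 0.0235], [0.24, -0.88, -0.18, 0, 0, 0.0235], [0.11, -0.91, -0.18, 0, 0, 0.0235], [-0.03, -0.91, -0.18, 0, 0, 0], [-0.03, -0.91, -0.18, 0, 0, 0], [-0.03, -0.91, -0.18, 0, 0, 0], [-0.03, -0.91, -0.18, 0, 0, 0], [-0.03, -0.91, -0.18, 0, 0, 0]]
[[-0.03, -0.91, -0.18, 0, 0, 0], [-0.03, -0.91, -0.18, 0, 0, 0], [-0.03, -0.91, -0.18, 0, 0, 0], [-0.03, -0.91, -0.18, 0, 0, 0], [-0.03, -0.91, -0.18, 0, 0, 0], [-0.03, -0.91, -0.18, 0, 0, 0], [-0.03, -0.91, -0.18, 0, 0, 0], [-0.03, -0.91, -0.18, 0, 0, 0]]
[[-0.03, -0.91, -0.18, 0, 0, 0], [-0.03, -0.91, -0.18, 0, 0, 0], [-0.03, -0.91, -0.18, 0, 0, 0], [-0.03, -0.91, -0.18, 0, 0, 0], [-0.03, -0.91, -0.18, 0, 0, 0], [-0.03, -0.91, -0.18, 0, 0, 0], [-0.03, -0.91, -0.18, 0, 0, 0], [-0.03, -0.91, -0.18, 0, 0, 0]]
[[-0.03, -0.91, -0.18, 0, 0, 0], [-0.03, -0.91, -0.18, 0, 0, 0]]
```

```bash
python3 -m handwheel '[[0.37,-0.84,-0.3,0,0,0.0235],[0.24,-0.88,-0.4,0,0,0.0235],[0.11,-0.91,-0.4,0,0,0.0235],[-0.03,-0.91,-0.4,0,0,0],[-0.03,-0.91,-0.4,0,0,0],[-0.03,-0.91,-0.4,0,0,0],[-0.03,-0.91,-0.4,0,0,0],[-0.03,-0.91,-0.4,0,0,0]]'|head -3; python3 -m handwheel '[[-0.03,-0.91,-0.4,0,0,0],[-0.03,-0.91,-0.4,0,0,0],[-0.03,-0.91,-0.4,0,0,0],[-0.03,-0.91,-0.3,0,0,0],[-0.03,-0.91,0,0,0,0],[-0.03,-0.91,0,0,0,0],[-0.03,-0.91,0,0,0,0],[-0.03,-0.91,0,0,0,0]]'|head -3; python3 -m handwheel '[[-0.03,-0.91,0,0,0,0],[-0.03,-0.91,0,0,0,0],[-0.03,-0.91,0,0,0,0],[-0.03,-0.91,0,0,0,0],[-0.03,-0.91,0,0,0,0],[-0.03,-0.91,0,0,0,0],[-0.03,-0.91,0,0,0,0],[-0.03,-0.91,0,0,0,0]]';  python3 -m handwheel '[[-0.03,-0.91,0,0,0,0],[-0.03,-0.7,0,0,0,0],[0,0,0,0,0,0]]'
python3 plan.py .567 .1727 .165 -.106 4
python3 - <<'E'
from ov import *
w=bot.grab_frame('wrist'); o=bot.observe();p=o['position']
v=overlay(w,.567,.1727,-.106,[(.562,.125,.089,-.106),(p[0],p[1],p[2]+.0175,-.106)])
cv2.imwrite('pics/ov8.png',cv2.resize(v,None,fx=1.25,fy=1.25,interpolation=2))
E
```

```text
clock: 20.68
position: [0.5357, -0.2369, 0.1677]
tool_rot: [-3.141, -0.001, -0.106]
clock: 21.68
position: [0.5489, -0.0553, 0.2049]
tool_rot: [-3.141, -0.001, -0.107]
clock: 22.68
position: [0.5624, 0.1268, 0.2043]
tool_rot: [-3.141, -0.0, -0.106]
force: [0.3, -0.2, -3.3]
grip_width: 0.0607
clock: 23.05
position: [0.565, 0.1672, 0.2036]
tool_rot: [3.141, 0.0, -0.104]
force: [-0.4, -0.9, -2.5]
grip_width: 0.0608
clock 23.05 p [0.565  0.1672 0.2036] rpy [ 3.1415e+00  3.0000e-04 -1.0440e-01] F [-0.4 -0.9 -2.5] w 0.0608
max 0.39 nr 0
[[0.01, -0.06, 0.39, 0, 0, 0], [0.01, -0.06, 0.39, 0, 0, 0], [0.01, -0.06, 0.39, 0, 0, 0], [0.01, -0.06, 0.39, 0, 0, 0]]
```

View pics/ov8.png

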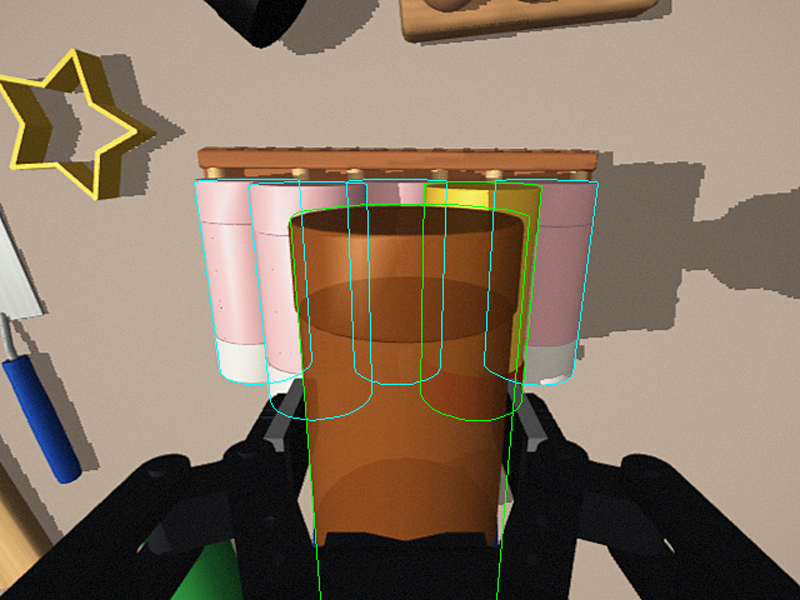

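```bash
python3 -m handwheel '[[0.05,-0.22,0.2,0,0,0],[0,0,0.6,0,0,0],[0,0,0.7,0,0,0],[0,0,0.7,0,0,0],[0,0,0.5,0,0,0],[0,0,0.4,0,0,0],[0,0,0,0,0,0]]'
python3 - <<'E'
from ov import *
w=bot.grab_frame('wrist'); o=bot.observe();p=o['position'];print(np.round(p,4))
v=overlay(w,.567,.1727,-.106,[(.562,.125,.089,-.106),(p[0],p[1],p[2]+.0175,-.106)])
cv2.imwrite('pics/ov9.png',cv2.resize(v,None,fx=1.25,fy=1.25,interpolation=2)); s=snap('scene','s9')
cv2.imwrite('pics/s9c.png',cv2.resize(s['pixels'][150:310,270:450],None,fx=4,fy=3.7,interpolation=2))
E
python3 plan.py .567 .1727 .1135 -.106 2
```

```text
clock: 23.98
position: [0.5668, 0.1709, 0.1257]
tool_rot: [3.141, 0.001, -0.106]
force: [0.7, 0.3, -2.8]
grip_width: 0.0604
[0.567  0.1709 0.1263]
clock 24.07 p [0.5672 0.171  0.1266] rpy [-3.1415e+00 -4.0000e-04 -1.0630e-01] F [ 0.3 -1.  -2.9] w 0.0608
max 0.26 nr 0
[[-0.01, -0.03, 0.26, 0, 0, 0], [-0.01, -0.03, 0.26, 0, 0, 0]]
```

View pics/ov9.png

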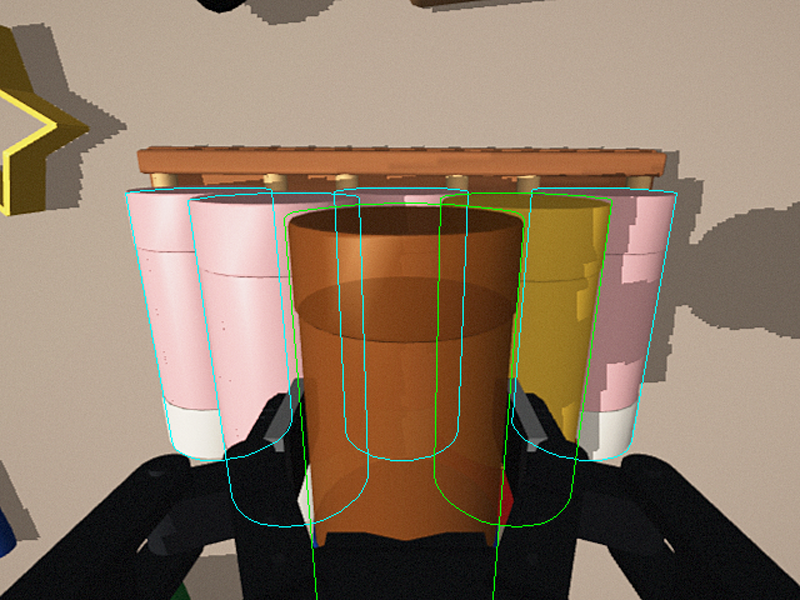

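View pics/s9c.png

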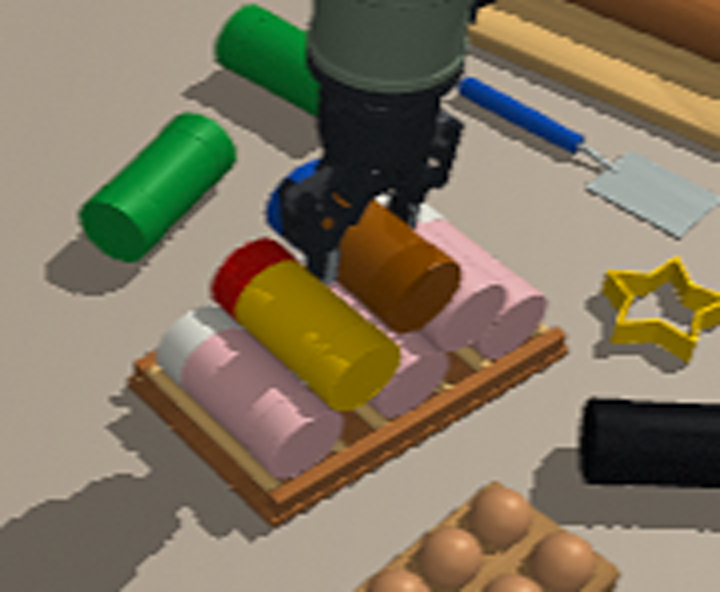

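```bash
python3 -m handwheel '[[0,-0.07,0.2,0,0,0],[0,0,0.17,0,0,0],[0,0,0.07,0,0,0],[0,0,0,0,0,0]]'; python3 -m handwheel '[[0,0,0.04,0,0,0],[0,0,0,0,0,0]]'
```

```text
clock: 24.58
position: [0.5671, 0.1727, 0.1152]
tool_rot: [3.141, 0.0, -0.106]
force: [-0.5, 0.2, -2.4]
grip_width: 0.0607
clock: 24.82
position: [0.5672, 0.1728, 0.1144]
tool_rot: [-3.141, -0.0, -0.106]
force: [-0.2, 0.8, -2.2]
grip_width: 0.0602
```

```bash
python3 -m handwheel '[[0,0,0.04,0,0,0],[0,0,0,0,0,0]]';python3 -m handwheel '[[0,0,0.03,0,0,0],[0,0,0,0,0,0]]'
```

```text
clock: 25.08
position: [0.5674, 0.173, 0.1139]
tool_rot: [-3.141, -0.0, -0.107]
force: [-2.3, 1.5, 8.0]
grip_width: 0.0606
clock: 25.32
position: [0.5675, 0.1731, 0.1137]
tool_rot: [-3.14, -0.001, -0.107]
force: [-6.6, 1.7, 17.6]
grip_width: 0.0604
```

The jar is in contact at the expected height. I ease off 0.7 mm so that it isn't pressed, then release and rise.

```bash
python3 -m handwheel '[[0,0,-0.03,0,0,0],[0,0,0,0,0,0]]'; python3 -m handwheel '[[0,0,0,0,0,0],[0,0,0,0,0,0],[0,0,0,0,0,0]]' -0.85 50;  python3 -m handwheel '[[0,0,-0.3,0,0,0],[0,0,-0.6,0,0,0],[0,0,-0.8,0,0,0],[0,0,-1,0,0,0],[0,0,-1,0,0,0],[0,0,-1,0,0,0],[0,0,0,0,0,0]]'
python3 - <<'E'
from ov import *
w=bot.grab_frame('wrist')
v=overlay(w,.567,.1727,-.106,[(.562,.125,.089,-.106),(.567,.1727,.131,-.106)])
cv2.imwrite('pics/ov10.png',cv2.resize(v,None,fx=1.25,fy=1.25,interpolation=2)); s=snap('scene','s10')
cv2.imwrite('pics/s10c.png',cv2.resize(s['pixels'][150:310,270:450],None,fx=4,fy=3.7,interpolation=2))
E
```

```text
clock: 25.58
position: [0.5674, 0.173, 0.1138]
tool_rot: [-3.141, -0.001, -0.107]
force: [-2.8, 1.8, 9.5]
grip_width: 0.0606
clock: 25.95
position: [0.5671, 0.1727, 0.1132]
tool_rot: [3.141, 0.0, -0.106]
force: [-0.7, 0.1, 0.6]
grip_width: 0.0788
clock: 26.82
position: [0.568, 0.1728, 0.2336]
tool_rot: [-3.14, -0.003, -0.106]
force: [-0.2, 0.2, -0.6]
grip_width: 0.0787
```

View pics/ov10.png

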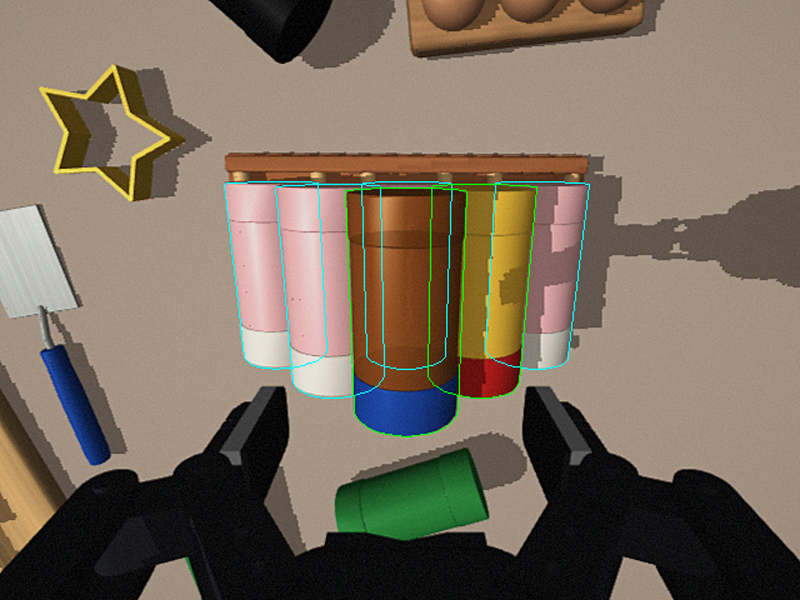

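View pics/s10c.png

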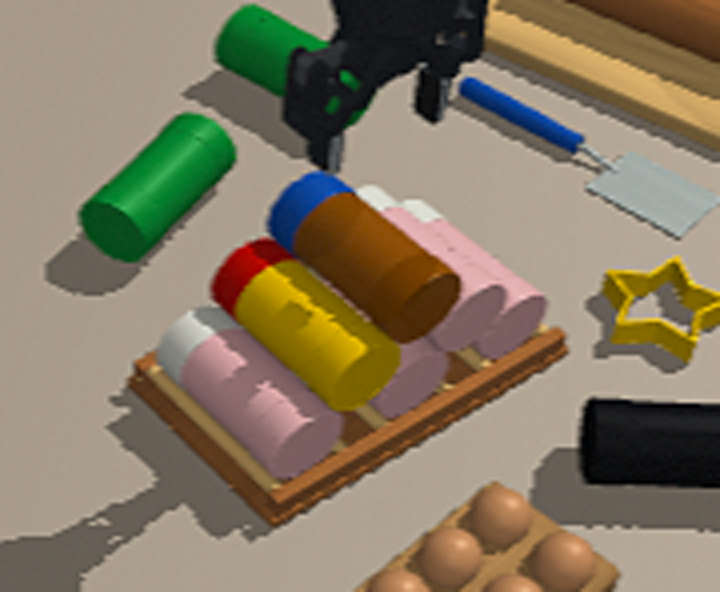

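The pyramid is complete: the blue jar at (405,310) lies between second and red, all aligned, and the gripper is clear. I hand it in.

```bash
python3 - <<'E'
from h import *
print(bot.job_done()); print(bot.observe()['clock'])
s=snap('scene','s11')
E
```

```text
the job is handed in; nothing more can be done
None
the job is handed in; nothing more can be done
```

I laid the red-lidded jar in the empty right hollow of the second layer, then saddled the blue-lidded jar on top between the two second-layer jars. I handed the job in about 27 s into the 56 s limit.

- **Seating:** Both jars were lowered onto contact at the expected heights, with about 7 N on the wrist for red and a brief 18 N for blue. I eased blue to about 9 N before opening.
- **Final view:** The last wrist and scene pictures showed both jars lying along the rack with lids on the robot side. They matched the predicted outlines to within about 2 mm. The gripper was about 10 cm clear, and the stacked jars and nearby items looked unmoved.
- **Regrip:** My first grip on the red jar was too near the pad tips, so I opened, went about 9 mm lower and gripped again before lifting.
- **Disagreement:** The cameras differed by 2–5 mm along the jar axis. I settled it with the wrist view and shifted both placements about 1.5 mm towards the robot.
- **Not checked:** I could not take a picture after handing in, so the final second is unconfirmed. The last look, about 0.9 s after letting go of blue, showed everything at rest.

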